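# Load two cut blanks into a spring feed magazine

### The arm

A 6-joint arm with a two-finger parallel gripper is mounted at the origin on the work surface. World frame = base frame: x ahead of the robot, y to its left, z up, the work surface at z = 0. Lengths are in m, angles in rad, forces in N, time in s.
With the tool pointing down it reaches from about 0.325 to 0.875 m from the base axis. Payload 4.4 kg.
Tool frame: the origin (TCP) lies between the finger pads; the fingertips stand robot.tips_ahead ahead of it and the grasp point (between the pads) lies 6 mm ahead of it (robot.tips_ahead is the distance from the TCP to the fingertips, in m); z points along the fingers, y is the line along which they close (so a half turn about z gives the same grasp; the last joint's range is limited). The gripper opens to 85 mm and grips with 20 to 120 N. Pads are 22 mm wide; open, the fingers measure 114 mm over their backs; the gripper's body (76 mm by 85 mm) begins 54 mm behind the grasp point. The pads swing forward as they close: fully open they stand 13 mm farther back than shut.
Start: joints at [-1.484, 0.207, 1.542, -0, 1.393, -0.15], TCP at [0.135, -0.559, 0.256] pointing down, gripper open.
Joint ranges: [-2.73, 2.73], [-0.86, 2.22], [0.23, 2.46], [-1.11, 4.25], [0.08, 2.63], [-2.82, 2.82]. Speed limits (rad/s): [2.79, 2.79, 3.14, 3.14, 3.14, 3.14].

### API

Orientations are given as a 3x3 rotation matrix whose columns are the frame's x, y, z axes.
In Python, from cell import status, optics, job, robot gives the robot as it stands.
- The arm moves only by the shell command python3 -m handwheel 'ROWS' [FORCE]. ROWS is JSON, a list of rows, each a list of 7 numbers: the closure, from 0 (fully open) to 1 (shut), then the shift along the world's x, y, z each as a share of 0.3 m, from -1 to 1, then the turn, a rotation vector about the world's x, y, z each as a share of pi/2 rad, from -1 to 1. In form: [[fingers, dx, dy, dz, ax, ay, az], ...]. A call has exactly 10 rows; each row is the pose to reach, as a shift and turn from the pose commanded when the call began; what a row does not reach only later rows make up. A row lasts 1/8 s, in which the tool goes at most 62.5 mm and 10.7 degrees, less where a joint would pass 70% of its speed; a pose out of reach is approached as far as the arm can. A call with a number of a shift or a turn outside -1 to 1 is refused whole. A call with a gripper value outside its range is refused whole. The fingers move at their own pace and stop on an object; FORCE is the grip in N (left out, the last holds). Time passes only in rows, so rows that repeat a pose let the fingers close, or fill a call up. It gives the time, the measured TCP pose, the force, the opening and the grip force at its end, in the units of the state.
- status.read_state(): the state, without advancing time (a new reading comes with each control period).
- optics.camera(name): name is "side" or "top" or "wrist"; returns (picture, depth): 480x640x3 uint8, red, green, blue; 480x640 float32, m along the optical axis (not along the pixel's ray), 0 where there is no reading.
- optics.camera_params(name): a dict with "mtx" (3x3 intrinsics, pixels), "R" (3x3) and "t" (3): a world point X has camera coordinates R X + t. Camera axes: x right, y down, z forward; pixel columns grow to the right and rows downward; lengths in m; the calibration is good to about 2 mm. A picture is of the moment at which its call begins: read the wrist's pose just before it. camera_params takes no time and is no camera call; for the wrist camera it gives the pose at the moment of the call.
- job.finish_job(): hands the job in; it is judged then, once.
The state is a dict: "time_s": time; "qpos": joint angles; "joint_vel": joint speeds; "joint_efforts": joint torques, N m; "tcp_pos": TCP position; "eef_rot": TCP orientation; "ft_force": force on the tool from outside, world axes, zero at the start; "moment": the same for the moment, N m; "gripper_width": finger opening in m; "gripper_force": force on a finger pad.
Only numpy, scipy, OpenCV 4.12 (cv2) and the standard library are available. Lean on these libraries where they do the work, as an engineer would, in place of code of your own. Each camera call takes 0.05 s, during which the arm holds its last target. There are 200 camera calls.

### The job

Load both flat aluminium blanks into the spring magazine, one at a time: lay a blank flat in the mouth, let go, and press it straight down on the middle of its top until both catches snap over it and hold it down; then do the same with the second blank on top of it. Press slowly and by feel, since the catches are set at a different height each time; do not ram the stack against the bottom of its travel, leave the other things on the bench where they are, and end clear of the magazine.

Things in the scene. Friction and masses are not known exactly. Their poses are not given: they have to be found in the camera images.
- magazine: Spring feed magazine fixed to the bench: grey base plate 150 x 84 x 10 mm with an open-topped upright column, 63 (x) by 43 (y) mm inside, of four steel angle posts. Origin: centre of the plate's underside, on the bench; z up, x along the column's longer side. Grey catch housings stand at both short ends, out to x = +-68 mm (bolt heads +-70), up to z = 112 mm.
- mouth (a point): Centre of the column's mouth, at the top of the posts, 124 mm above the bench; axes as the magazine's. Small flared lips, up to 129 mm, widen the mouth by about 3 mm all round as a lead-in. A blank goes in flat, its 60 mm length along x.
- notch (a point): Middle of the top edge of the +y side wall, inner face (y = 21.5, z = 88 mm). Both side walls, 4 mm thick, end at this height between the posts: a notch 40 mm wide, open above, where a finger holding a blank can go down. Below it the fingers cannot follow at the blank's sides, so let go and press on its top.
- catch_middle (a point): Point on the column's axis at z = 88 mm, the middle of the catches' range. At each short end a 20 mm wide sprung catch reaches 6 mm in: a flat lip 3 mm thick with an 11 mm high wedge above, pushed aside by a descending blank. The lips' underside is set anywhere from z = 79 to 97 mm, not measured. A blank laid in rests on the wedges, its underside 3 to 14 mm above the lips' underside.
- well (a point): Foot of the column, on its axis, z = 10 mm. A sprung black plate in it pushes up: 4.5 N at its top position (3 mm above the lips' underside), 0.22 N more per mm; hard stop 2.5 mm past where two blanks latch. Pressing takes up to 13 N for the first blank, 19 N for the second. A latched blank's top is at the lips' underside, an unlatched one comes back up. Never over 40 N: press at 15 mm/s or less.
- blank_a: Loose flat aluminium blank, a plain bar 60 (x) x 40 (y) x 20 (z) mm, about 0.13 kg, lying flat on the bench. Origin: centre of its underside. Same as blank_b; either may go in first, either way round.
- blank_b: Loose flat aluminium blank, the same as blank_a.
- slug: Bystander: loose round steel slug standing on end, 42 mm in diameter, 32 mm high. Origin: centre of its underside. Leave it.
- angle: Bystander: loose piece of steel angle, 50 x 45 mm foot, 45 mm high upright. Origin: centre of its underside. Leave it.
- hammer: Bystander: loose hammer lying beyond the magazine, handle along its x. Leave it.
There are look-alikes about, which are no part of the job. What is shaped like the blank_a but blue is not meant. Several things look just like the magazine: the one meant starts nearest to the robot's base.

How it is judged:
By the outcome, as a careful person would: the job done as asked, in the order asked, and still so for the second after the job is handed in, with the robot touching nothing.
It also fails if it takes over 72 s, if anything falls off the work surface, if the arm or the gripper's body presses on something with over 40 N, if the wrist force passes 120 N, or if a joint passes its speed limit or range.

## Working session

There is one attempt and no reset: what is moved stays moved. The work goes in short steps, Python scripts to look and compute and a shell command to move; the robot and the scene stay as the last step left them, time stands still between calls to the robot, and variables do not carry over. Pictures are saved under pics/ and viewed, at most 10 in all, crops included, and the job is handed in when it is done.

```bash
ls; mkdir -p pics
python3 - <<'E'
from cell import status, optics, job, robot
import cv2,numpy as np
print(robot.tips_ahead); s=status.read_state(); print(s)
for n in("top","side"):
    p,d=optics.camera(n); np.savez(f"{n}.npz",p=p,d=d,**optics.camera_params(n)); cv2.imwrite(f"pics/{n}0.png",p[...,::-1])
    print(n,optics.camera_params(n))
E
```

```text
pics
0.025
{'time_s': 0.0, 'qpos': array([-1.48348667e+00,  2.07437670e-01,  1.54297062e+00, -1.00632298e-05,
        1.39351122e+00, -1.50475539e-01]), 'joint_vel': array([-5.80745245e-04,  3.19452144e-04, -1.65909459e-04,  3.02877980e-04,
       -2.76872971e-05,  1.15147951e-03]), 'joint_efforts': array([-2.44399789e-04, -3.83028460e+01, -2.91594726e+01, -8.31994066e-05,
        1.05090442e-02,  2.25655612e-05]), 'tcp_pos': array([ 0.13537884, -0.55810479,  0.25510777]), 'eef_rot': array([[ 9.71861671e-01,  2.35552217e-01, -2.12767043e-04],
       [ 2.35552069e-01, -9.71858968e-01,  2.31713226e-03],
       [ 3.39026083e-04, -2.30204975e-03, -9.99997293e-01]]), 'ft_force': array([-0.21977409, -0.02700038, -0.71466654]), 'moment': array([ 0.01459323, -0.03599425, -0.0685318 ]), 'gripper_force': 0.0, 'gripper_width': 0.0851803451469556}
top {'mtx': array([[445.93164822,   0.        , 319.43766833],
       [  0.        , 445.93164822, 239.92627044],
       [  0.        ,   0.        ,   1.        ]]), 'R': array([[-0.00601545, -0.99954924,  0.029413  ],
       [-0.99584119,  0.003314  , -0.09104586],
       [ 0.09090734, -0.02983836, -0.99541224]]), 't': array([-0.01307758,  0.54704203,  1.02254336])}
side {'mtx': array([[579.58830584,   0.        , 316.29559457],
       [  0.        , 579.58830584, 230.94553288],
       [  0.        ,   0.        ,   1.        ]]), 'R': array([[ 0.98689036, -0.16097438,  0.01160453],
       [-0.08347019, -0.57062697, -0.81695629],
       [ 0.13813089,  0.80527766, -0.57658282]]), 't': array([-0.55684261,  0.12924583,  1.20961957])}
```

View pics/top0.png

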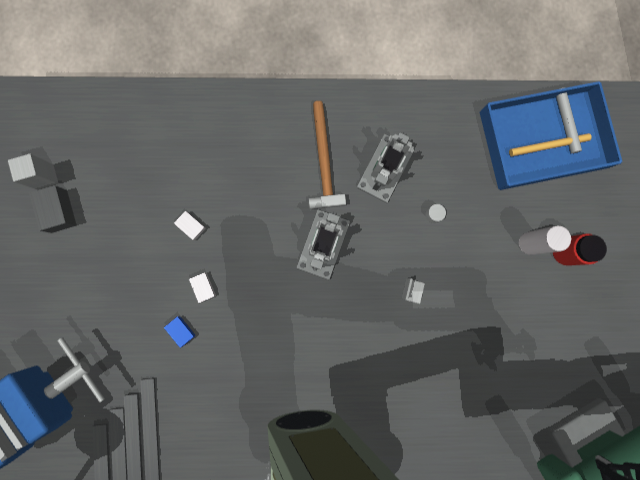

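View pics/side0.png

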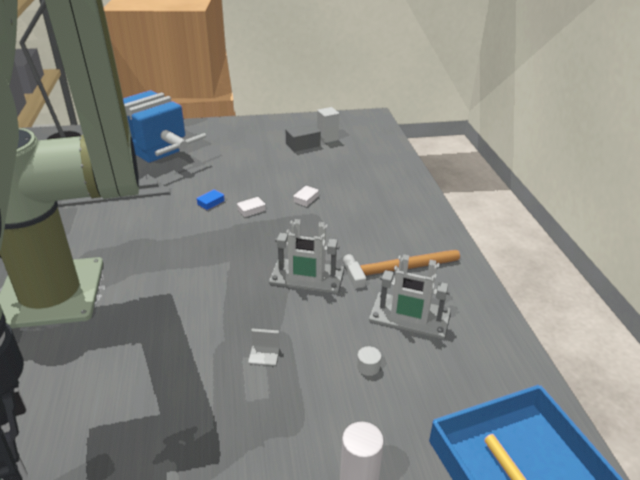

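Top view: two white blanks at (190,225) and (203,287); the blue one at (179,331) is a look-alike. Magazines are at (324,243) and (388,165). The robot base is at the bottom of the image, so (324,243) is nearest and is the one meant. Next come an enlarged crop and the measurements.

```bash
cat > h.py <<'E'
import numpy as np,cv2
def cloud(d,K,R,t):
    v,u=np.indices(d.shape); c=np.dstack([(u-K[0,2])/K[0,0]*d,(v-K[1,2])/K[1,1]*d,d]); return (c-t)@R
def ray(uv,z,K,R,t):
    uv=np.atleast_2d(uv).astype(float); r=np.c_[(uv-K[[0,1],[2,2]])/K[[0,1],[0,1]],np.ones(len(uv))]@R
    o=-R.T@t; return o+r*((z-o[2])/r[:,2])[:,None]
def rect(P):
    (c,(w,h),a)=cv2.minAreaRect((P[:,:2]*1000).astype(np.float32))
    if w<h: w,h,a=h,w,a+90
    return np.round([*c,w,h,(a+90)%180-90],1)
E
python3 - <<'E'
from h import *
z=np.load("top.npz"); p,d=z["p"],z["d"]; c=(z["mtx"],z["R"],z["t"])
W=cloud(d,*c)
cv2.imwrite("pics/crop.png",np.hstack([cv2.resize(p[190:290,270:420,::-1],None,fx=4,fy=4,interpolation=cv2.INTER_CUBIC)[:, :600], cv2.resize(p[190:340,150:250,::-1],(200,400))]))
m=((p.min(2)>185)&(np.ptp(p.astype(int),axis=2)<25)).astype(np.uint8)
m[:, 260:]=0
cs,_=cv2.findContours(m,0,2)
for k in cs:
    if cv2.contourArea(k)>100: print("blank px",k.mean((0,1)),rect(ray(k[:,0],.02,*c)),'depth z',np.median(W[...,2][cv2.drawContours(m*0,[k],-1,1,-1)>0]))
s=np.zeros(d.shape,bool); s[200:285,290:360]=1
w=W[s]
for lo,hi in((.006,.014),(.098,.118),(.118,.135)):
    q=w[(w[:,2]>lo)&(w[:,2]<hi)]; print(lo,len(q),rect(q),q.mean(0))
for n,(u,v) in dict(slug=(437,212),angle=(415,290),ham=(327,201)).items(): print(n,W[v,u])
E
```

```text
blank px [  9.61904762 432.95238095] [120.5 679.6  83.8  10.5  35.9] depth z 0.1608064133452691
blank px [200.74137931 286.62068966] [438.  259.3  60.5  39.2  23.1] depth z 0.02040977451955559
blank px [187.72222222 224.88888889] [584.  291.6  59.   39.6  48.8] depth z 0.020607698834454184
blank px [ 15.22033898 167.        ] [717.8 695.7  49.4  26.9  17.6] depth z 0.09111437119739181
0.006 1016 [ 5.457e+02 -1.630e+01  1.754e+02  1.410e+02 -5.000e-01] [ 0.53287707 -0.02091837  0.01012048]
0.098 248 [539.3 -28.  124.5  49.9 -11. ] [ 0.54093934 -0.02548221  0.10159228]
0.118 154 [539.7 -24.5  76.9  56.8 -19.7] [ 0.54064312 -0.0253265   0.12728121]
slug [ 0.6120414  -0.29462429  0.03025654]
angle [ 0.42809478 -0.2437547   0.00426639]
ham [ 0.63949782 -0.03410932  0.02536935]
```

View pics/crop.png

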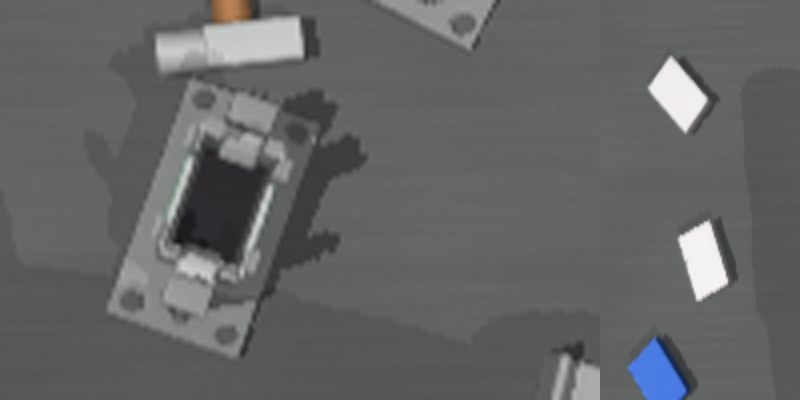

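The crop confirms it: of the two magazines, the one with an empty column at top-view px (324,243), behind the hammer head, is the near one. The two white blanks are clear of it. I'll move over the magazine for a wrist-camera measurement.

```bash
python3 -m handwheel '[[0,0.1,0.14,0.1,0,0,-0.04],[0,0.2,0.28,0.2,0,0,-0.08],[0,0.3,0.42,0.3,0,0,-0.12],[0,0.4,0.56,0.4,0,0,-0.16],[0,0.5,0.7,0.45,0,0,-0.2],[0,0.55,0.8,0.5,0,0,-0.24],[0,0.6,0.85,0.5,0,0,-0.28],[0,0.64,0.9,0.5,0,0,-0.32],[0,0.67,0.95,0.5,0,0,-0.36],[0,0.67,0.95,0.5,0,0,-0.373]]' 40
python3 -m handwheel '[[0,0.1,0.12,0,0,0,0],[0,0.2,0.24,0,0,0,0],[0,0.3,0.36,0,0,0,0],[0,0.4,0.48,0,0,0,0],[0,0.5,0.6,0,0,0,0],[0,0.56,0.7,0,0,0,0],[0,0.6,0.78,0,0,0,0],[0,0.63,0.83,0,0,0,0],[0,0.63,0.83,0,0,0,0],[0,0.63,0.83,0,0,0,0]]'
cat > w.py <<'E'
from cell import status,optics
from h import *
import sys
def shot(name,save=True):
    s=status.read_state(); q=optics.camera_params("wrist"); p,d=optics.camera("wrist")
    np.savez(name+".npz",p=p,d=d,tcp=s["tcp_pos"],rot=s["eef_rot"],**q)
    cv2.imwrite(f"pics/{name}.png",p[...,::-1]); print(s["time_s"],s["tcp_pos"],s["eef_rot"][:,0],-q["R"].T@q["t"],q["R"][2])
shot(sys.argv[1])
E
python3 w.py mag1
```

```text
time_s: 1.35
tcp_pos: [0.3366, -0.273, 0.4059]
eef_rot: [[0.941, -0.34, -0.001], [-0.34, -0.941, 0.0], [-0.001, -0.0, -1.0]]
ft_force: [-0.4, 0.3, 0.5]
gripper_width: 0.0853
gripper_force: 0.0
time_s: 2.6
tcp_pos: [0.5252, -0.0258, 0.4062]
eef_rot: [[0.94, -0.342, -0.0], [-0.342, -0.94, -0.001], [-0.0, 0.001, -1.0]]
ft_force: [0.7, 0.2, 0.6]
gripper_width: 0.0856
gripper_force: 0.0
2.6 [ 0.52520524 -0.02579382  0.40617193] [ 9.39692414e-01 -3.42020643e-01 -2.15003644e-04] [ 0.58596687 -0.04749451  0.52397968] [-0.24632285  0.08681721 -0.96529158]
```

View pics/mag1.png

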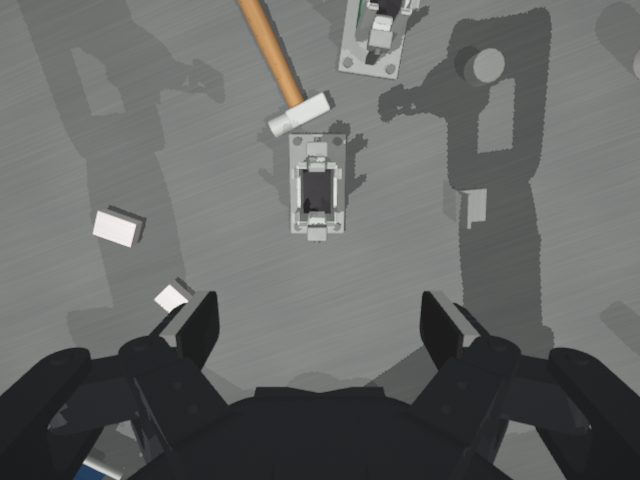

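The wrist view shows the magazine centred at (318,190), aligned with the image vertical to within a degree, with the hammer head above it at (300,113). I'll measure it from the depth.

Run:
```python
from h import *
z=np.load("mag1.npz"); W=cloud(z["d"],z["mtx"],z["R"],z["t"]); print(z["mtx"][0])
b=W[200:300,230:280].reshape(-1,3); print("bench z",np.median(b[:,2]),b[:,2].std())
s=np.zeros(z["d"].shape,bool); s[125:245,284:352]=1; w=W[s]
for lo,hi in((.007,.014),(.084,.092),(.098,.117),(.118,.135)):
    q=w[(w[:,2]>lo)&(w[:,2]<hi)]
    if lo==.007:
        g=s&(W[...,2]>lo)&(W[...,2]<hi); n,l,st,_=cv2.connectedComponentsWithStats(g.astype(np.uint8)); print(st[1:,4]); 
    r=rect(q); a=np.radians(-20.); 
    ex=np.array([np.cos(a),np.sin(a)]); ey=np.array([-ex[1],ex[0]])
    x=q[:,:2]@ex*1000; y=q[:,:2]@ey*1000
    mid=np.array([(x.min()+x.max())/2,(y.min()+y.max())/2])
    print(lo,len(q),r,"a-20 extents",np.ptp(x).round(1),np.ptp(y).round(1),"centre",(mid[0]*ex+mid[1]*ey).round(1), "pct", np.percentile(x,[1,99]).round(1),np.percentile(y,[1,99]).round(1))
```

```text
[336.27076175   0.         319.14304388]
bench z 0.00019450322920706953 0.03224027774212348
[   1    1 2004    1    1    1    1    9   25   22   17    1    1    1]
0.007 2086 [541.6 -29.8 160.5  84.1 -20. ] a-20 extents 160.5 84.1 centre [541.6 -29.8] pct [439.4 588.2] [115.7 198.8]
0.084 1531 [535.9 -27.2 134.5  50.7 -20.4] a-20 extents 134.4 50.9 centre [535.8 -27.4] pct [469.8 556.1] [132.8 182. ]
0.098 839 [536.6 -27.6 123.1  50.6 -20.3] a-20 extents 123.1 50.8 centre [536.6 -27.6] pct [452.5 575.2] [135.  180.1]
0.118 522 [536.3 -27.2  76.8  56.8 -20.4] a-20 extents 76.8 56.8 centre [536.2 -27.2] pct [475.2 551.5] [129.6 186. ]
```

```bash
python3 -m handwheel '[[0,-0.02,0.08,0,0,0,0.05],[0,-0.05,0.2,-0.05,0,0,0.1],[0,-0.09,0.34,-0.12,0,0,0.15],[0,-0.13,0.48,-0.2,0,0,0.2],[0,-0.17,0.62,-0.3,0,0,0.27],[0,-0.22,0.76,-0.4,0,0,0.34],[0,-0.26,0.88,-0.46,0,0,0.41],[0,-0.29,0.95,-0.5,0,0,0.46],[0,-0.29,0.95,-0.52,0,0,0.479],[0,-0.29,0.95,-0.52,0,0,0.479]]'
python3 w.py a1
cat > bl.py <<'E'
from h import *
import sys
def blanks(name,zt=.02,x0=0,y1=480):
    z=np.load(name+".npz"); p=z["p"]; c=(z["mtx"],z["R"],z["t"]); W=cloud(z["d"],*c)
    m=((p.min(2)>150)&(np.ptp(p.astype(int),axis=2)<25)&(abs(W[...,2]-zt)<.006)).astype(np.uint8); m=cv2.morphologyEx(m,2,np.ones((3,3)))
    for k in cv2.findContours(m,0,2)[0]:
        if cv2.contourArea(k)>400: print("px",k.mean((0,1)).round(),rect(ray(k[:,0],zt,*c)))
blanks(sys.argv[1]);
E
python3 bl.py mag1; python3 bl.py a1
```

```text
time_s: 3.9
tcp_pos: [0.4387, 0.2591, 0.2502]
eef_rot: [[0.92, 0.392, -0.0], [0.392, -0.92, -0.001], [-0.0, 0.001, -1.0]]
ft_force: [-0.3, -0.1, -0.4]
gripper_width: 0.0855
gripper_force: 0.0
3.9 [0.43871599 0.25910586 0.25015373] [ 9.19990507e-01  3.91940362e-01 -4.69323040e-04] [0.4981539  0.28583205 0.3679098 ] [-0.24086428 -0.10498933 -0.96486353]
px [171. 302.] [444.6 259.   40.   39.5 -67.1]
px [114. 229.] [582.  287.4  58.8  40.6  48.9]
px [318. 209.] [436.8 256.2  60.2  38.7  22.4]
px [350.  62.] [581.7 288.7  59.5  40.4  49. ]
```

View pics/a1.png

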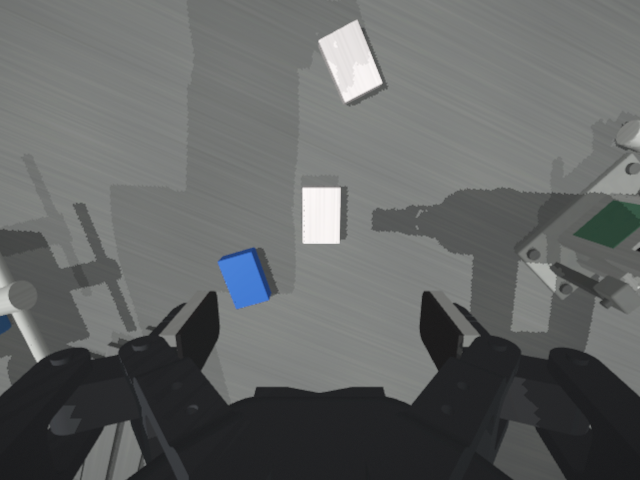

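The wrist view shows blank A at (321,215), aligned with the tool; the other blank is at (350,62) and the blue look-alike at (244,278). Both are out of the fingers' way, so I'll grasp A with the tips about 9 mm above its underside.

```bash
python3 -m handwheel '[[0,-0.005,-0.006,-0.15,0,0,0],[0,-0.005,-0.006,-0.3,0,0,0],[0,-0.005,-0.006,-0.45,0,0,0],[0,-0.005,-0.006,-0.56,0,0,0],[0,-0.005,-0.006,-0.64,0,0,0],[0,-0.005,-0.006,-0.69,0,0,0],[0,-0.005,-0.006,-0.72,0,0,0],[0,-0.005,-0.006,-0.72,0,0,0],[0.6,-0.005,-0.006,-0.72,0,0,0],[1,-0.005,-0.006,-0.72,0,0,0]]' 40
python3 -m handwheel '[[1,0,0,0,0,0,0],[1,0,0,0,0,0,0],[1,0,0,0,0,0,0],[1,0,0,0,0,0,0],[1,0,0,0.04,0,0,0],[1,0,0,0.12,0,0,0],[1,0,0,0.22,0,0,0],[1,0,0,0.34,0,0,0],[1,0,0,0.42,0,0,0],[1,0,0,0.46,0,0,0]]'
python3 w.py a2; python3 bl.py a2
```

```text
time_s: 5.2
tcp_pos: [0.4377, 0.2587, 0.0352]
eef_rot: [[0.919, 0.394, 0.002], [0.394, -0.919, 0.001], [0.002, 0.0, -1.0]]
ft_force: [-0.5, 0.4, 0.3]
gripper_width: 0.0516
gripper_force: 0.0
time_s: 6.45
tcp_pos: [0.4373, 0.2586, 0.174]
eef_rot: [[0.919, 0.393, 0.002], [0.393, -0.919, 0.001], [0.002, 0.0, -1.0]]
ft_force: [0.2, 1.4, -1.2]
gripper_width: 0.0386
gripper_force: 40.7
6.45 [0.43731296 0.25858574 0.1739504 ] [0.91935031 0.39343396 0.00217555] [0.49647457 0.28520992 0.29191374] [-0.23848909 -0.10377547 -0.96558459]
px [362.  44.] [581.6 289.   59.5  40.7  48.9]
```

View pics/a2.png

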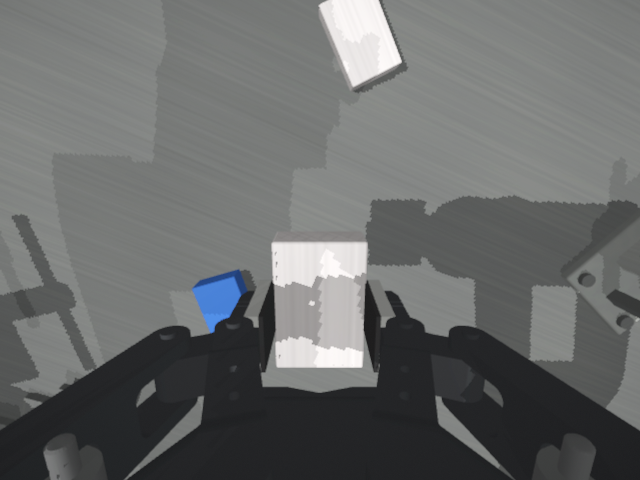

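Blank A is held squarely: its top face spans columns 273–367 and rows 243–367, between the pads. I'll measure its offset in the tool frame and compare with the magazine view.

```bash
cat > hold.py <<'E'
from h import *
import sys
z=np.load(sys.argv[1]+".npz"); c=(z["mtx"],z["R"],z["t"]); W=cloud(z["d"],*c); zt=z["tcp"][2]-.015
p=z["p"].astype(int)
m=((abs(W[...,2]-zt)<.006)&(p.min(2)>110)).astype(np.uint8); m[:,:240]=0; m[:,400:]=0; m[:200]=0
m=cv2.morphologyEx(m,2,np.ones((3,3)))
k=max(cv2.findContours(m,0,2)[0],key=cv2.contourArea); zt=np.median(W[...,2][m>0]); print("top z",zt,"below tcp",z["tcp"][2]-zt, k[:,0].min(0),k[:,0].max(0))
P=ray(k[:,0],zt,*c); T=(P-z["tcp"])@z["rot"]; print("tool-frame mm",rect(T))
E
python3 hold.py a2
```

```text
top z 0.15898922668947585 below tcp 0.014961171326401707 [272 239] [367 367]
tool-frame mm [-0.7 -0.8 60.4 39.6  0. ]
```

```bash
python3 -m handwheel '[[1,0.02,-0.05,0.07,0,0,-0.05],[1,0.05,-0.15,0.15,0,0,-0.1],[1,0.09,-0.28,0.17,0,0,-0.15],[1,0.14,-0.42,0.17,0,0,-0.2],[1,0.19,-0.56,0.17,0,0,-0.27],[1,0.24,-0.7,0.17,0,0,-0.34],[1,0.28,-0.82,0.14,0,0,-0.41],[1,0.32,-0.9,0.11,0,0,-0.46],[1,0.337,-0.945,0.09,0,0,-0.484],[1,0.337,-0.945,0.09,0,0,-0.484]]' 
python3 w.py b1; python3 hold.py b1
python3 - <<'E'
from cell import optics; from h import *
p,d=optics.camera("side"); np.savez("side1.npz",p=p,d=d,**optics.camera_params("side"))
q=np.load("b1.npz")["p"]
cv2.imwrite("pics/b1s.png",np.hstack([cv2.resize(p[150:310,240:380],(525,600),interpolation=cv2.INTER_CUBIC)[...,::-1],cv2.resize(q[150:480,240:400],(275,567))[...,::-1].repeat(1,0)[:567,:275] if 0 else cv2.copyMakeBorder(cv2.resize(q[120:420,230:410],(275,458)),0,142,0,0,0)[...,::-1]]))
E
```

```text
time_s: 7.75
tcp_pos: [0.5372, -0.0253, 0.1978]
eef_rot: [[0.937, -0.349, -0.003], [-0.349, -0.937, 0.001], [-0.003, 0.0, -1.0]]
ft_force: [-0.3, -0.4, -2.4]
gripper_width: 0.0389
gripper_force: 40.7
7.75 [ 0.53719292 -0.02532573  0.1978244 ] [ 0.93709091 -0.34907049 -0.00322669] [ 0.5981105  -0.04769551  0.31542516] [-0.24817503  0.0901955  -0.96450709]
top z 0.18275811419488575 below tcp 0.015066288604502043 [272 239] [367 367]
tool-frame mm [-1.2 -0.  60.5 40.   0. ]
```

View pics/b1s.png

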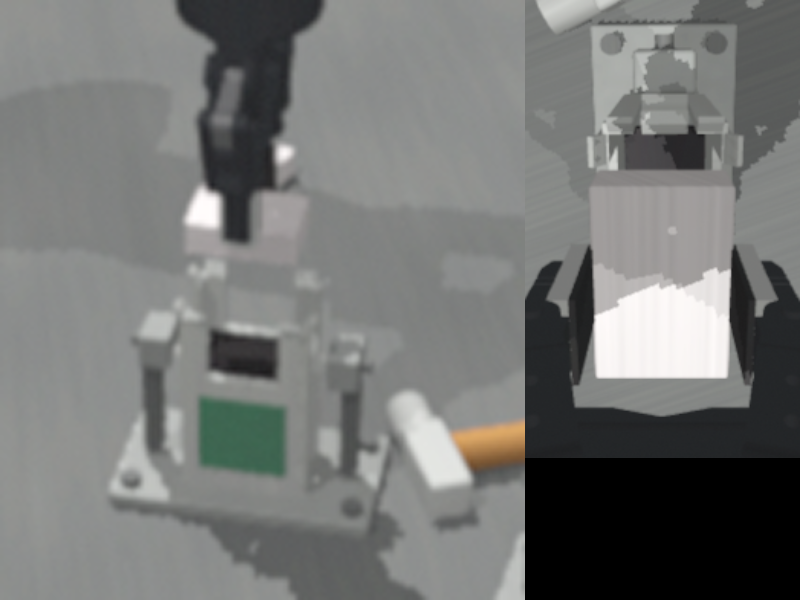

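The side view shows the blank hovering over the column, roughly centred. In the wrist view the lips and plate are about 2 px right of the blank's mid-line. I'll quantify this in the tool frame.

Run:
```python
from h import *
z=np.load("b1.npz"); W=cloud(z["d"],z["mtx"],z["R"],z["t"]); T=(W-z["tcp"])@z["rot"]*1000
s=np.zeros(z["d"].shape,bool); s[125:240,260:385]=1
for lo,hi in((.119,.131),(.102,.114),(.006,.014)):
    g=s&(W[...,2]>lo)&(W[...,2]<hi); t=T[g]; print(lo,len(t),"x",np.percentile(t[:,0],[1,50,99]).round(1),"y",np.percentile(t[:,1],[.5,1,99,99.5]).round(1))
    if lo<.1: 
        t=t[(t[:,0]>55)]; 
        for x in (58,64,70,76): k=t[abs(t[:,0]-x)<2]; print(x,len(k),k[:,1].min().round(1),k[:,1].max().round(1))
# lips: columns of x
g=s&(W[...,2]>.119)&(W[...,2]<.131); t=T[g]
for x in range(20,50,3):
    k=t[abs(t[:,0]-x)<1.5]
    if len(k)>3: print("lip x",x,len(k),k[:,1].min().round(1),k[:,1].max().round(1), "inner",k[k[:,1]<0][:,1].max().round(1) if (k[:,1]<0).any() else '',k[k[:,1]>0][:,1].min().round(1) if (k[:,1]>0).any() else '')
# side view: project tool estimate
z=np.load("side1.npz"); W=cloud(z["d"],z["mtx"],z["R"],z["t"]); a=np.radians(-20.4); ex=np.array([np.cos(a),np.sin(a)]); ey=np.array([-ex[1],ex[0]])
s=np.zeros(z["d"].shape,bool); s[190:300,265:350]=1
g=s&(W[...,2]>.145)&(W[...,2]<.185)&(z["p"].min(2)>110); q=W[g]; xb=q[:,:2]@ex*1000; print("side blank x",np.percentile(xb,[1,99]))
for lo,hi in((.119,.131),(.1,.114),(.03,.08)):
    g=s&(W[...,2]>lo)&(W[...,2]<hi); q=W[g]; print(lo,len(q),"x",np.percentile(q[:,:2]@ex*1000,[.5,1,99,99.5]).round(1),"y",np.percentile(q[:,:2]@ey*1000,[1,99]).round(1))
print("tcp along",np.array([.5372,-.0253])@ex,np.array([.5372,-.0253])@ey)
```

```text
0.119 998 x [20.8 31.  39. ] y [-26.9 -26.7  29.9  30. ]
0.102 412 x [21.4 50.8 61.7] y [-20.7 -20.   23.8  24.3]
0.006 3357 x [-8.5 53.6 75.6] y [-40.  -39.6  43.2  43.5]
58 249 -39.6 43.9
64 262 -40.3 43.5
70 370 -40.2 43.1
76 190 -45.3 42.7
lip x 20 39 -26.8 30.4 inner -19.9 23.1
lip x 23 141 -26.8 30.1 inner -19.8 23.1
lip x 26 148 -26.6 30.1 inner -19.8 23.0
lip x 29 148 -27.2 30.0 inner -19.9 23.0
lip x 32 188 -26.9 29.7 inner -10.5 13.4
lip x 35 174 -21.8 24.8 inner -10.4 13.5
lip x 38 160 -20.0 22.7 inner -10.5 13.5
side blank x [481.45078255 541.22028695]
0.119 183 x [476.9 477.2 551.6 552.3] y [134.6 193.1]
0.1 266 x [453.5 453.9 575.2 575.8] y [136.4 188.5]
0.03 882 x [452.3 452.5 575.7 576. ] y [133.7 178.5]
tcp along 0.512326757552286 0.16353966948713428
```

```bash
python3 -m handwheel '[[1,0.003,-0.004,-0.01,0,0,0],[1,0.006,-0.008,-0.03,0,0,0],[1,0.006,-0.008,-0.05,0,0,0],[1,0.006,-0.008,-0.07,0,0,0],[1,0.006,-0.008,-0.09,0,0,0],[1,0.006,-0.008,-0.1,0,0,0],[1,0.006,-0.008,-0.11,0,0,0],[1,0.006,-0.008,-0.12,0,0,0],[1,0.006,-0.008,-0.13,0,0,0],[1,0.006,-0.008,-0.133,0,0,0]]'
python3 -m handwheel '[[1,0,0,-0.005,0,0,0],[1,0,0,-0.01,0,0,0],[1,0,0,-0.015,0,0,0],[1,0,0,-0.02,0,0,0],[1,0,0,-0.025,0,0,0],[1,0,0,-0.03,0,0,0],[1,0,0,-0.035,0,0,0],[1,0,0,-0.04,0,0,0],[1,0,0,-0.04,0,0,0],[1,0,0,-0.04,0,0,0]]'
```

```text
time_s: 9.1
tcp_pos: [0.5397, -0.0275, 0.1591]
eef_rot: [[0.937, -0.348, -0.0], [-0.348, -0.937, 0.0], [-0.0, 0.0, -1.0]]
ft_force: [-0.4, 0.4, -1.6]
gripper_width: 0.0389
gripper_force: 40.7
time_s: 10.35
tcp_pos: [0.5399, -0.0275, 0.1474]
eef_rot: [[0.937, -0.348, 0.0], [-0.348, -0.937, -0.0], [0.0, -0.0, -1.0]]
ft_force: [-0.2, -0.4, -0.2]
gripper_width: 0.0388
gripper_force: 40.7
```

```bash
python3 -m handwheel '[[1,0,0,-0.003,0,0,0],[1,0,0,-0.006,0,0,0],[1,0,0,-0.009,0,0,0],[1,0,0,-0.012,0,0,0],[1,0,0,-0.015,0,0,0],[1,0,0,-0.018,0,0,0],[1,0,0,-0.02,0,0,0],[1,0,0,-0.02,0,0,0],[1,0,0,-0.02,0,0,0],[1,0,0,-0.02,0,0,0]]'
```

```text
time_s: 11.6
tcp_pos: [0.5399, -0.0275, 0.1414]
eef_rot: [[0.937, -0.349, 0.0], [-0.349, -0.937, 0.0], [0.0, -0.0, -1.0]]
ft_force: [-0.8, -0.4, -1.3]
gripper_width: 0.0387
gripper_force: 40.7
```

```bash
python3 -m handwheel '[[1,0,0,-0.003,0,0,0],[1,0,0,-0.006,0,0,0],[1,0,0,-0.009,0,0,0],[1,0,0,-0.012,0,0,0],[1,0,0,-0.015,0,0,0],[1,0,0,-0.018,0,0,0],[1,0,0,-0.02,0,0,0],[1,0,0,-0.02,0,0,0],[1,0,0,-0.02,0,0,0],[1,0,0,-0.02,0,0,0]]'
```

```text
time_s: 12.85
tcp_pos: [0.5399, -0.0275, 0.1354]
eef_rot: [[0.937, -0.348, 0.0], [-0.348, -0.937, -0.0], [0.0, -0.0, -1.0]]
ft_force: [0.2, -0.0, -1.4]
gripper_width: 0.0388
gripper_force: 40.7
```

```bash
python3 -m handwheel '[[1,0,0,-0.003,0,0,0],[1,0,0,-0.006,0,0,0],[1,0,0,-0.009,0,0,0],[1,0,0,-0.012,0,0,0],[1,0,0,-0.015,0,0,0],[1,0,0,-0.015,0,0,0],[1,0,0,-0.015,0,0,0],[1,0,0,-0.015,0,0,0],[1,0,0,-0.015,0,0,0],[1,0,0,-0.015,0,0,0]]'
```

```text
time_s: 14.1
tcp_pos: [0.54, -0.0276, 0.131]
eef_rot: [[0.937, -0.348, 0.0], [-0.348, -0.937, -0.0], [0.0, -0.0, -1.0]]
ft_force: [0.5, 0.3, 1.2]
gripper_width: 0.039
gripper_force: 40.9
```

```bash
python3 -m handwheel '[[0.5,0,0,0,0,0,0],[0,0,0,0,0,0,0],[0,0,0,0,0,0,0],[0,0,0,0.02,0,0,0],[0,0,0,0.06,0,0,0],[0,0,0,0.1,0,0,0],[0,0,0,0.13,0,0,0],[0,0,0,0.15,0,0,0],[0.5,0,0,0.15,0,0,0],[1,0,0,0.15,0,0,0]]'
python3 w.py c1
python3 - <<'E'
from h import *
z=np.load("c1.npz"); W=cloud(z["d"],z["mtx"],z["R"],z["t"]); T=(W-z["tcp"])@z["rot"]*1000
g=(W[...,2]>.1)&(W[...,2]<.124)&(abs(T[...,0])<27)&(abs(T[...,1])<17); t=np.c_[T[g][:,:2],W[g][:,2]*1000]
A=np.c_[t[:,:2],np.ones(len(t))]; s=np.linalg.lstsq(A,t[:,2],rcond=None)[0]; print(len(t),"plane (slope x,y, z)",s,"rms",(A@s-t[:,2]).std(),t[:,0].min(),t[:,0].max())
E
```

```text
time_s: 15.35
tcp_pos: [0.5395, -0.0275, 0.1755]
eef_rot: [[0.937, -0.348, -0.001], [-0.348, -0.937, 0.0], [-0.001, 0.0, -1.0]]
ft_force: [-0.0, 0.2, -0.2]
gripper_width: 0.0517
gripper_force: 0.0
15.35 [ 0.53952082 -0.02745656  0.17550605] [ 9.37316094e-01 -3.48479511e-01 -7.55025750e-04] [ 0.60016569 -0.04969297  0.29325056] [-0.24604163  0.08928134 -0.96513852]
5565 plane (slope x,y, z) [-1.13914016e-03  2.47616263e-03  1.16427302e+02] rms 0.6073601646582587 -26.99537300226307 26.990091337949035
```

Blank A lies flat (slopes under 0.3 %) with its top at z ≈ 116 mm. I'll shut the fingers and approach.

```bash
python3 -m handwheel '[[1,0,0,0,0,0,0],[1,0,0,0,0,0,0],[1,0,0,0,0,0,0],[1,0,0,-0.02,0,0,0],[1,0,0,-0.04,0,0,0],[1,0,0,-0.06,0,0,0],[1,0,0,-0.08,0,0,0],[1,0,0,-0.09,0,0,0],[1,0,0,-0.095,0,0,0],[1,0,0,-0.1,0,0,0]]'
python3 -m handwheel '[[1,0,0,-0.004,0,0,0],[1,0,0,-0.008,0,0,0],[1,0,0,-0.012,0,0,0],[1,0,0,-0.016,0,0,0],[1,0,0,-0.02,0,0,0],[1,0,0,-0.024,0,0,0],[1,0,0,-0.028,0,0,0],[1,0,0,-0.032,0,0,0],[1,0,0,-0.036,0,0,0],[1,0,0,-0.036,0,0,0]]'
```

```text
time_s: 16.65
tcp_pos: [0.54, -0.0276, 0.146]
eef_rot: [[0.937, -0.348, 0.0], [-0.348, -0.937, -0.0], [0.0, -0.0, -1.0]]
ft_force: [-0.2, 0.3, 0.7]
gripper_width: 0.0001
gripper_force: 0.0
time_s: 17.9
tcp_pos: [0.5398, -0.0275, 0.135]
eef_rot: [[0.937, -0.349, -0.0], [-0.349, -0.937, 0.0], [-0.0, -0.0, -1.0]]
ft_force: [-0.1, 0.8, 2.1]
gripper_width: 0.0
gripper_force: 0.7
```

```bash
python3 -m handwheel '[[1,0,0,-0.003,0,0,0],[1,0,0,-0.006,0,0,0],[1,0,0,-0.009,0,0,0],[1,0,0,-0.012,0,0,0],[1,0,0,-0.015,0,0,0],[1,0,0,-0.018,0,0,0],[1,0,0,-0.021,0,0,0],[1,0,0,-0.024,0,0,0],[1,0,0,-0.027,0,0,0],[1,0,0,-0.027,0,0,0]]'
```

```text
time_s: 19.15
tcp_pos: [0.54, -0.0276, 0.127]
eef_rot: [[0.937, -0.349, 0.001], [-0.349, -0.937, -0.0], [0.001, -0.0, -1.0]]
ft_force: [-0.3, -0.4, 5.1]
gripper_width: -0.0005
gripper_force: 2.3
```

```bash
python3 -m handwheel '[[1,0,0,-0.003,0,0,0],[1,0,0,-0.006,0,0,0],[1,0,0,-0.009,0,0,0],[1,0,0,-0.012,0,0,0],[1,0,0,-0.015,0,0,0],[1,0,0,-0.018,0,0,0],[1,0,0,-0.02,0,0,0],[1,0,0,-0.02,0,0,0],[1,0,0,-0.02,0,0,0],[1,0,0,-0.02,0,0,0]]'
```

```text
time_s: 20.4
tcp_pos: [0.5401, -0.0276, 0.1213]
eef_rot: [[0.937, -0.348, 0.0], [-0.348, -0.937, -0.0], [0.001, -0.0, -1.0]]
ft_force: [-0.4, 0.1, 6.0]
gripper_width: -0.0
gripper_force: 3.0
```

```bash
python3 -m handwheel '[[1,0,0,-0.003,0,0,0],[1,0,0,-0.006,0,0,0],[1,0,0,-0.009,0,0,0],[1,0,0,-0.012,0,0,0],[1,0,0,-0.014,0,0,0],[1,0,0,-0.014,0,0,0],[1,0,0,-0.014,0,0,0],[1,0,0,-0.014,0,0,0],[1,0,0,-0.014,0,0,0],[1,0,0,-0.014,0,0,0]]'
```

```text
time_s: 21.65
tcp_pos: [0.5401, -0.0276, 0.1172]
eef_rot: [[0.937, -0.348, 0.0], [-0.348, -0.937, -0.0], [0.0, -0.0, -1.0]]
ft_force: [-0.4, 0.6, 7.1]
gripper_width: -0.0001
gripper_force: 3.4
```

```bash
python3 -m handwheel '[[1,0,0,-0.003,0,0,0],[1,0,0,-0.006,0,0,0],[1,0,0,-0.009,0,0,0],[1,0,0,-0.012,0,0,0],[1,0,0,-0.014,0,0,0],[1,0,0,-0.014,0,0,0],[1,0,0,-0.014,0,0,0],[1,0,0,-0.014,0,0,0],[1,0,0,-0.014,0,0,0],[1,0,0,-0.014,0,0,0]]'
```

```text
time_s: 22.9
tcp_pos: [0.54, -0.0276, 0.1132]
eef_rot: [[0.937, -0.348, 0.0], [-0.348, -0.937, -0.0], [0.0, -0.0, -1.0]]
ft_force: [-1.0, -0.1, 8.3]
gripper_width: -0.0002
gripper_force: 3.9
```

```bash
python3 -m handwheel '[[1,0,0,-0.003,0,0,0],[1,0,0,-0.006,0,0,0],[1,0,0,-0.009,0,0,0],[1,0,0,-0.01,0,0,0],[1,0,0,-0.01,0,0,0],[1,0,0,-0.01,0,0,0],[1,0,0,-0.01,0,0,0],[1,0,0,-0.01,0,0,0],[1,0,0,-0.01,0,0,0],[1,0,0,-0.01,0,0,0]]'
```

```text
time_s: 24.15
tcp_pos: [0.5401, -0.0276, 0.1102]
eef_rot: [[0.937, -0.348, 0.0], [-0.348, -0.937, -0.0], [0.0, -0.0, -1.0]]
ft_force: [-2.0, 0.2, 6.7]
gripper_width: 0.0001
gripper_force: 4.0
```

```bash
python3 -m handwheel '[[1,0,0,-0.003,0,0,0],[1,0,0,-0.006,0,0,0],[1,0,0,-0.009,0,0,0],[1,0,0,-0.01,0,0,0],[1,0,0,-0.01,0,0,0],[1,0,0,-0.01,0,0,0],[1,0,0,-0.01,0,0,0],[1,0,0,-0.01,0,0,0],[1,0,0,-0.01,0,0,0],[1,0,0,-0.01,0,0,0]]'
```

```text
time_s: 25.4
tcp_pos: [0.5401, -0.0276, 0.1073]
eef_rot: [[0.937, -0.348, 0.0], [-0.348, -0.937, -0.0], [0.0, -0.0, -1.0]]
ft_force: [-0.6, -0.5, 8.4]
gripper_width: -0.0002
gripper_force: 4.3
```

```bash
python3 -m handwheel '[[1,0,0,0.005,0,0,0],[1,0,0,0.01,0,0,0],[1,0,0,0.014,0,0,0],[1,0,0,0.014,0,0,0],[1,0,0,0.014,0,0,0],[1,0,0,0.014,0,0,0],[1,0,0,0.014,0,0,0],[1,0,0,0.014,0,0,0],[1,0,0,0.014,0,0,0],[1,0,0,0.014,0,0,0]]'; python3 -c "
from cell import status
s=status.read_state();print(s['ft_force'],s['gripper_force'])"
```

```text
time_s: 26.65
tcp_pos: [0.5401, -0.0276, 0.1114]
eef_rot: [[0.937, -0.348, 0.0], [-0.348, -0.937, -0.0], [0.0, -0.0, -1.0]]
ft_force: [-1.2, -0.5, 7.5]
gripper_width: 0.0001
gripper_force: 3.9
[-1.23760846 -0.45815156  7.52671015] 3.891756084404463
```

```bash
python3 -m handwheel '[[1,0,0,0.003,0,0,0],[1,0,0,0.006,0,0,0],[1,0,0,0.007,0,0,0],[1,0,0,0.007,0,0,0],[1,0,0,0.007,0,0,0],[1,0,0,0.007,0,0,0],[1,0,0,0.007,0,0,0],[1,0,0,0.007,0,0,0],[1,0,0,0.007,0,0,0],[1,0,0,0.007,0,0,0]]'
```

```text
time_s: 27.9
tcp_pos: [0.5398, -0.0275, 0.1129]
eef_rot: [[0.937, -0.349, -0.0], [-0.349, -0.937, 0.0], [-0.0, 0.0, -1.0]]
ft_force: [0.2, 0.3, -0.1]
gripper_width: 0.0004
gripper_force: 0.0
```

Contact is lost between TCP z 0.1114 and 0.1129, so blank A is held down with its top at about z = 87 mm. I'll lift, check it in the wrist view, then go to blank B.

```bash
python3 -m handwheel '[[1,0,0,0.04,0,0,0],[1,0,0,0.12,0,0,0],[1,0,0,0.24,0,0,0],[1,0,0,0.36,0,0,0],[1,0,0,0.46,0,0,0],[1,0,0,0.5,0,0,0],[1,0,0,0.5,0,0,0],[1,0,0,0.5,0,0,0],[1,0,0,0.5,0,0,0],[1,0,0,0.5,0,0,0]]'
python3 w.py c2
python3 - <<'E'
from h import *
z=np.load("c2.npz"); W=cloud(z["d"],z["mtx"],z["R"],z["t"]); T=(W-z["tcp"])@z["rot"]*1000
g=(W[...,2]>.03)&(W[...,2]<.124)&(abs(T[...,0])<18)&(abs(T[...,1])<15); t=np.c_[T[g][:,:2],W[g][:,2]*1000]
A=np.c_[t[:,:2],np.ones(len(t))]; s=np.linalg.lstsq(A,t[:,2],rcond=None)[0]; print(len(t),"plane",s,"rms",(A@s-t[:,2]).std())
E
python3 -m handwheel '[[0.5,0.01,0.07,0,0,0,0.06],[0,0.03,0.17,0,0,0,0.14],[0,0.05,0.3,0,0,0,0.22],[0,0.07,0.45,0,0,0,0.3],[0,0.09,0.6,0,0,0,0.38],[0,0.11,0.75,0,0,0,0.48],[0,0.13,0.88,0,0,0,0.58],[0,0.14,0.96,0,0,0,0.68],[0,0.143,1,0,0,0,0.77],[0,0.143,1,0,0,0,0.77]]'
python3 w.py d1; python3 bl.py d1
```

```text
time_s: 29.15
tcp_pos: [0.5394, -0.0274, 0.2618]
eef_rot: [[0.937, -0.349, -0.002], [-0.349, -0.937, 0.0], [-0.002, 0.0, -1.0]]
ft_force: [-1.0, 0.1, -0.4]
gripper_width: 0.0002
gripper_force: 0.0
29.15 [ 0.53936838 -0.02744324  0.26178181] [ 0.93730441 -0.34850587 -0.00202636] [ 0.6001625  -0.04970244  0.37945927] [-0.24718254  0.08953255 -0.96482367]
1316 plane [-8.70549451e-04  6.35888701e-03  8.66981261e+01] rms 0.7083723184645128
time_s: 30.45
tcp_pos: [0.5825, 0.2733, 0.2623]
eef_rot: [[0.657, 0.754, -0.001], [0.754, -0.657, -0.0], [-0.001, -0.0, -1.0]]
ft_force: [0.1, 0.4, 0.3]
gripper_width: 0.0852
gripper_force: 0.0
30.45 [0.58248152 0.27329946 0.26230687] [ 6.57359595e-01  7.53576704e-01 -7.16618085e-04] [0.62467474 0.32382427 0.38007015] [-0.17281075 -0.19883982 -0.96467568]
px [317. 210.] [582.4 288.7  58.3  39.5  48.9]
```

Blank A is latched flat, its top at 86.7 mm. Next I'll grasp blank B.

```bash
python3 -m handwheel '[[0,0,0.03,-0.15,0,0,0],[0,0,0.059,-0.3,0,0,0],[0,0,0.059,-0.45,0,0,0],[0,0,0.059,-0.58,0,0,0],[0,0,0.059,-0.67,0,0,0],[0,0,0.059,-0.73,0,0,0],[0,0,0.059,-0.757,0,0,0],[0,0,0.059,-0.757,0,0,0],[0.6,0,0.059,-0.757,0,0,0],[1,0,0.059,-0.757,0,0,0]]' 40
python3 -m handwheel '[[1,0,0,0,0,0,0],[1,0,0,0,0,0,0],[1,0,0,0,0,0,0],[1,0,0,0,0,0,0],[1,0,0,0.04,0,0,0],[1,0,0,0.12,0,0,0],[1,0,0,0.24,0,0,0],[1,0,0,0.38,0,0,0],[1,0,0,0.5,0,0,0],[1,0,0,0.56,0,0,0]]'
python3 w.py d2; python3 hold.py d2
```

```text
time_s: 31.75
tcp_pos: [0.5836, 0.2905, 0.0372]
eef_rot: [[0.657, 0.754, 0.002], [0.754, -0.657, 0.001], [0.002, 0.001, -1.0]]
ft_force: [0.7, 0.6, 0.1]
gripper_width: 0.0516
gripper_force: 0.0
time_s: 33.0
tcp_pos: [0.5833, 0.2904, 0.2062]
eef_rot: [[0.657, 0.754, 0.003], [0.754, -0.657, 0.001], [0.002, 0.001, -1.0]]
ft_force: [-0.0, -0.3, -1.8]
gripper_width: 0.0385
gripper_force: 40.5
33.0 [0.58328111 0.29044539 0.20618871] [0.65725021 0.75366841 0.00246869] [0.6250927  0.34081362 0.32420658] [-0.16940729 -0.19762702 -0.96552821]
top z 0.18942653271932983 below tcp 0.01676217590695911 [272 240] [366 365]
tool-frame mm [-0.8 -1.1 59.8 39.6 -0. ]
```

```bash
python3 -m handwheel '[[1,-0.01,-0.06,0,0,0,-0.06],[1,-0.03,-0.17,0,0,0,-0.14],[1,-0.05,-0.3,0,0,0,-0.22],[1,-0.07,-0.45,0,0,0,-0.3],[1,-0.09,-0.6,0,0,0,-0.38],[1,-0.11,-0.75,0,0,0,-0.48],[1,-0.13,-0.88,0,0,0,-0.58],[1,-0.14,-0.96,0,0,0,-0.68],[1,-0.145,-1,0,0,0,-0.77],[1,-0.145,-1,0,0,0,-0.77]]'
```

```text
time_s: 34.3
tcp_pos: [0.538, -0.0104, 0.202]
eef_rot: [[0.937, -0.349, -0.003], [-0.349, -0.937, 0.001], [-0.003, 0.0, -1.0]]
ft_force: [0.9, 0.9, -0.9]
gripper_width: 0.0387
gripper_force: 40.6
```

```bash
python3 -m handwheel '[[1,0.003,-0.025,0,0,0,0],[1,0.005,-0.05,0,0,0,0],[1,0.005,-0.057,-0.01,0,0,0],[1,0.005,-0.057,-0.03,0,0,0],[1,0.005,-0.057,-0.05,0,0,0],[1,0.005,-0.057,-0.07,0,0,0],[1,0.005,-0.057,-0.08,0,0,0],[1,0.005,-0.057,-0.09,0,0,0],[1,0.005,-0.057,-0.1,0,0,0],[1,0.005,-0.057,-0.1,0,0,0]]'
```

```text
time_s: 35.55
tcp_pos: [0.5406, -0.0269, 0.1736]
eef_rot: [[0.937, -0.348, -0.0], [-0.348, -0.937, 0.0], [-0.0, 0.0, -1.0]]
ft_force: [-0.4, 0.3, -1.8]
gripper_width: 0.0384
gripper_force: 40.6
```

```bash
python3 -m handwheel '[[1,-0.002,-0.002,-0.01,0,0,0],[1,-0.002,-0.002,-0.02,0,0,0],[1,-0.002,-0.002,-0.03,0,0,0],[1,-0.002,-0.002,-0.04,0,0,0],[1,-0.002,-0.002,-0.05,0,0,0],[1,-0.002,-0.002,-0.06,0,0,0],[1,-0.002,-0.002,-0.07,0,0,0],[1,-0.002,-0.002,-0.078,0,0,0],[1,-0.002,-0.002,-0.08,0,0,0],[1,-0.002,-0.002,-0.08,0,0,0]]'
```

```text
time_s: 36.8
tcp_pos: [0.5402, -0.0275, 0.1498]
eef_rot: [[0.937, -0.348, 0.0], [-0.348, -0.937, 0.0], [-0.0, -0.0, -1.0]]
ft_force: [0.5, -0.2, -0.7]
gripper_width: 0.0384
gripper_force: 40.6
```

```bash
python3 -m handwheel '[[1,0,0,-0.005,0,0,0],[1,0,0,-0.01,0,0,0],[1,0,0,-0.015,0,0,0],[1,0,0,-0.02,0,0,0],[1,0,0,-0.025,0,0,0],[1,0,0,-0.03,0,0,0],[1,0,0,-0.035,0,0,0],[1,0,0,-0.04,0,0,0],[1,0,0,-0.044,0,0,0],[1,0,0,-0.044,0,0,0]]'
```

```text
time_s: 38.05
tcp_pos: [0.5401, -0.0275, 0.1364]
eef_rot: [[0.937, -0.349, -0.0], [-0.349, -0.937, 0.0], [-0.0, 0.0, -1.0]]
ft_force: [0.0, 0.7, -1.5]
gripper_width: 0.0383
gripper_force: 40.6
```

Down another 3 mm, release, lift, and check that it lies flat.

```bash
python3 -m handwheel '[[1,0,0,-0.004,0,0,0],[1,0,0,-0.008,0,0,0],[1,0,0,-0.01,0,0,0],[1,0,0,-0.01,0,0,0],[0.5,0,0,-0.01,0,0,0],[0,0,0,-0.01,0,0,0],[0,0,0,-0.01,0,0,0],[0,0,0,-0.01,0,0,0],[0,0,0,0.03,0,0,0],[0,0,0,0.07,0,0,0]]'
python3 -m handwheel '[[0,0,0,0.03,0,0,0],[0.5,0,0,0.06,0,0,0],[1,0,0,0.08,0,0,0],[1,0,0,0.08,0,0,0],[1,0,0,0.08,0,0,0],[1,0,0,0.08,0,0,0],[1,0,0,0.08,0,0,0],[1,0,0,0.07,0,0,0],[1,0,0,0.04,0,0,0],[1,0,0,0.01,0,0,0]]'
python3 w.py e1
python3 - <<'E'
from h import *
z=np.load("e1.npz"); W=cloud(z["d"],z["mtx"],z["R"],z["t"]); T=(W-z["tcp"])@z["rot"]*1000
g=(W[...,2]>.1)&(W[...,2]<.124)&(abs(T[...,0])<27)&(abs(T[...,1])<17); t=np.c_[T[g][:,:2],W[g][:,2]*1000]
A=np.c_[t[:,:2],np.ones(len(t))]; s=np.linalg.lstsq(A,t[:,2],rcond=None)[0]; print(len(t),"plane",s,"rms",(A@s-t[:,2]).std())
E
```

```text
time_s: 39.3
tcp_pos: [0.5404, -0.0276, 0.1586]
eef_rot: [[0.937, -0.349, 0.001], [-0.349, -0.937, -0.0], [0.001, -0.0, -1.0]]
ft_force: [0.7, -0.1, -0.4]
gripper_width: 0.0854
gripper_force: 0.0
time_s: 40.55
tcp_pos: [0.5399, -0.0275, 0.1597]
eef_rot: [[0.937, -0.348, -0.001], [-0.348, -0.937, 0.0], [-0.001, 0.0, -1.0]]
ft_force: [0.1, 0.1, -0.9]
gripper_width: 0.0001
gripper_force: 0.0
40.55 [ 0.53987475 -0.02747134  0.15969234] [ 9.37310758e-01 -3.48494132e-01 -6.19475434e-04] [ 0.60051585 -0.04970282  0.27746379] [-0.24583732  0.08923805 -0.96519458]
3813 plane [5.51510113e-03 3.36846576e-03 1.17162274e+02] rms 0.6064718587640572
```

```bash
python3 -m handwheel '[[1,0,0,-0.005,0,0,0],[1,0,0,-0.01,0,0,0],[1,0,0,-0.015,0,0,0],[1,0,0,-0.02,0,0,0],[1,0,0,-0.025,0,0,0],[1,0,0,-0.03,0,0,0],[1,0,0,-0.035,0,0,0],[1,0,0,-0.04,0,0,0],[1,0,0,-0.045,0,0,0],[1,0,0,-0.05,0,0,0]]'
python3 -m handwheel '[[1,0,0,-0.004,0,0,0],[1,0,0,-0.008,0,0,0],[1,0,0,-0.012,0,0,0],[1,0,0,-0.016,0,0,0],[1,0,0,-0.02,0,0,0],[1,0,0,-0.024,0,0,0],[1,0,0,-0.028,0,0,0],[1,0,0,-0.032,0,0,0],[1,0,0,-0.036,0,0,0],[1,0,0,-0.036,0,0,0]]'
```

```text
time_s: 41.85
tcp_pos: [0.5401, -0.0275, 0.1455]
eef_rot: [[0.937, -0.348, -0.0], [-0.348, -0.937, -0.0], [-0.0, 0.0, -1.0]]
ft_force: [0.1, 0.8, -0.4]
gripper_width: -0.0003
gripper_force: 0.0
time_s: 43.1
tcp_pos: [0.5399, -0.0275, 0.1344]
eef_rot: [[0.937, -0.349, -0.001], [-0.349, -0.937, 0.0], [-0.001, 0.0, -1.0]]
ft_force: [0.9, -1.1, 2.5]
gripper_width: 0.0
gripper_force: 1.3
```

```bash
python3 -m handwheel '[[1,0,0,-0.004,0,0,0],[1,0,0,-0.008,0,0,0],[1,0,0,-0.012,0,0,0],[1,0,0,-0.016,0,0,0],[1,0,0,-0.02,0,0,0],[1,0,0,-0.024,0,0,0],[1,0,0,-0.028,0,0,0],[1,0,0,-0.032,0,0,0],[1,0,0,-0.034,0,0,0],[1,0,0,-0.034,0,0,0]]'
```

```text
time_s: 44.35
tcp_pos: [0.5397, -0.0274, 0.1253]
eef_rot: [[0.937, -0.348, -0.001], [-0.348, -0.937, 0.0], [-0.001, 0.0, -1.0]]
ft_force: [-3.6, 0.2, 8.3]
gripper_width: 0.0003
gripper_force: 4.0
```

```bash
python3 -m handwheel '[[1,0,0,-0.004,0,0,0],[1,0,0,-0.008,0,0,0],[1,0,0,-0.012,0,0,0],[1,0,0,-0.016,0,0,0],[1,0,0,-0.02,0,0,0],[1,0,0,-0.024,0,0,0],[1,0,0,-0.028,0,0,0],[1,0,0,-0.03,0,0,0],[1,0,0,-0.03,0,0,0],[1,0,0,-0.03,0,0,0]]'
```

```text
time_s: 45.6
tcp_pos: [0.5397, -0.0274, 0.1166]
eef_rot: [[0.937, -0.348, -0.001], [-0.348, -0.937, 0.0], [-0.001, 0.0, -1.0]]
ft_force: [-4.4, 0.3, 10.5]
gripper_width: 0.0003
gripper_force: 5.0
```

```bash
python3 -m handwheel '[[1,0,0,-0.002,0,0,0],[1,0,0,-0.004,0,0,0],[1,0,0,-0.006,0,0,0],[1,0,0,-0.008,0,0,0],[1,0,0,-0.01,0,0,0],[1,0,0,-0.012,0,0,0],[1,0,0,-0.014,0,0,0],[1,0,0,-0.016,0,0,0],[1,0,0,-0.016,0,0,0],[1,0,0,-0.016,0,0,0]]'
```

```text
time_s: 46.85
tcp_pos: [0.5397, -0.0274, 0.1121]
eef_rot: [[0.937, -0.348, -0.001], [-0.348, -0.937, 0.0], [-0.001, 0.0, -1.0]]
ft_force: [-5.0, 0.4, 10.8]
gripper_width: -0.0001
gripper_force: 5.6
```

```bash
python3 -m handwheel '[[1,0,0,-0.001,0,0,0],[1,0,0,-0.002,0,0,0],[1,0,0,-0.003,0,0,0],[1,0,0,-0.004,0,0,0],[1,0,0,-0.004,0,0,0],[1,0,0,-0.004,0,0,0],[1,0,0,-0.004,0,0,0],[1,0,0,-0.004,0,0,0],[1,0,0,-0.004,0,0,0],[1,0,0,-0.004,0,0,0]]'
```

```text
time_s: 48.1
tcp_pos: [0.5398, -0.0274, 0.1108]
eef_rot: [[0.937, -0.348, -0.001], [-0.348, -0.937, 0.0], [-0.001, 0.0, -1.0]]
ft_force: [-4.0, 0.2, 10.9]
gripper_width: 0.0
gripper_force: 5.3
```

```bash
python3 -m handwheel '[[1,0,0,0.002,0,0,0],[1,0,0,0.004,0,0,0],[1,0,0,0.006,0,0,0],[1,0,0,0.008,0,0,0],[1,0,0,0.009,0,0,0],[1,0,0,0.009,0,0,0],[1,0,0,0.009,0,0,0],[1,0,0,0.009,0,0,0],[1,0,0,0.009,0,0,0],[1,0,0,0.009,0,0,0]]'
```

```text
time_s: 49.35
tcp_pos: [0.5401, -0.0275, 0.1123]
eef_rot: [[0.937, -0.348, 0.0], [-0.348, -0.937, -0.0], [0.0, 0.0, -1.0]]
ft_force: [-0.0, -0.4, 0.1]
gripper_width: 0.0001
gripper_force: 0.0
```

Contact is lost at TCP z 0.1123, so the second blank is latched. I'll lift clear and check.

```bash
python3 -m handwheel '[[1,0,0,0.02,0,0,0],[1,0,0,0.06,0,0,0],[1,0,0,0.14,0,0,0],[1,0,0,0.24,0,0,0],[1,0,0,0.34,0,0,0],[1,0,0,0.44,0,0,0],[1,0,0,0.5,0,0,0],[1,0,0,0.5,0,0,0],[1,0,0,0.5,0,0,0],[1,0,0,0.5,0,0,0]]'
python3 w.py f1
python3 - <<'E'
from h import *
z=np.load("f1.npz"); W=cloud(z["d"],z["mtx"],z["R"],z["t"]); T=(W-z["tcp"])@z["rot"]*1000
g=(W[...,2]>.03)&(W[...,2]<.124)&(abs(T[...,0])<18)&(abs(T[...,1])<15); t=np.c_[T[g][:,:2],W[g][:,2]*1000]
A=np.c_[t[:,:2],np.ones(len(t))]; s=np.linalg.lstsq(A,t[:,2],rcond=None)[0]; print(len(t),"plane",s,"rms",(A@s-t[:,2]).std())
cv2.imwrite("pics/f1c.png",cv2.resize(z["p"][120:420,180:460,::-1],None,fx=2,fy=2))
E
```

```text
time_s: 50.6
tcp_pos: [0.5392, -0.0274, 0.2605]
eef_rot: [[0.937, -0.349, -0.003], [-0.349, -0.937, 0.001], [-0.003, 0.0, -1.0]]
ft_force: [0.4, -0.4, -1.0]
gripper_width: -0.0003
gripper_force: 0.0
50.6 [ 0.53921772 -0.02735408  0.26054548] [ 0.93728461 -0.34854964 -0.00327373] [ 0.6001661  -0.04964349  0.37814769] [-0.24834198  0.08978188 -0.96450271]
1319 plane [-2.69046975e-03  1.90995423e-03  8.67465018e+01] rms 0.679735876949643
```

View pics/f1c.png

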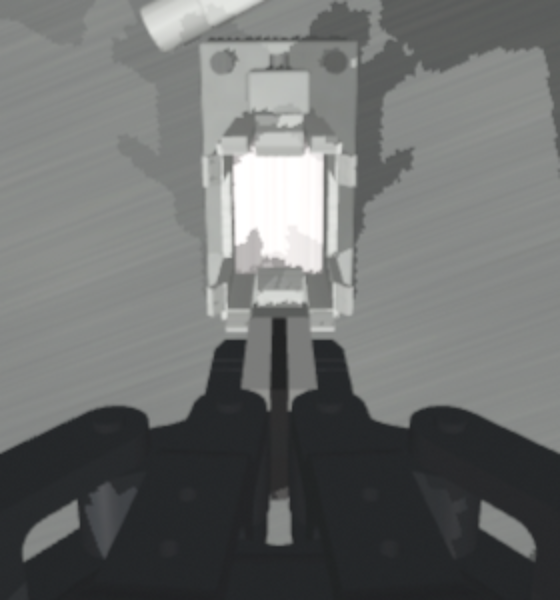

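The second blank fills the column (crop px 235–325 × 150–270), lying flat at 86.7 mm under both catches at (282,140) and (280,285). The hammer is where it was and the gripper is well above, so I'll hand in.

```bash
python3 -c "
from cell import job
print(job.finish_job())"
```

```text
the job is handed in; nothing more can be done
None
```

Both blanks are loaded and latched flat in the near magazine with their tops at about 87 mm; I read no more than about 11 N while pressing, the arm ended clear, and the job was handed in at about 51 s.

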